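# Load, clamp, register and shut the dental cast scanner

## Task

Stand every quadrant cast that is on the bench in a nest of the scanner's carriage, one to a nest, flat on the nest floor with its ledge towards the scanner, and swing the clamp bar all the way down over their ledges. Then register the carriage: touch the tip of the stylus to the three reference studs in turn, front left, front right, then rear middle as you look at the panel towards the scanner. Hang the stylus back upright in its stand and slide the carriage fully home, casts still seated and clamped; leave everything else on the bench where it is.

Things in the scene. Friction and masses are not known exactly. Their poses are not given: they have to be found in the camera images.
- cast1_mid (a point): centre of plaster quadrant cast 1, 17 mm above its underside (None if absent). 46 (own x) x 34 (y) x 34 mm high, 70 g. Base 16 mm high; over own x -21 to +1 mm a tooth ridge, as wide as the base, rises to 34 mm; the rest towards +x is the flat ledge. The side faces (own +-y) are flat and good to grip. z up
- cast2_mid (a point): centre of plaster quadrant cast 2, 17 mm above its underside (None if absent). 46 (own x) x 34 (y) x 34 mm high, 70 g. Base 16 mm high; over own x -21 to +1 mm a tooth ridge, as wide as the base, rises to 34 mm; the rest towards +x is the flat ledge. The side faces (own +-y) are flat and good to grip. z up
- cast3_mid (a point): centre of plaster quadrant cast 3, 17 mm above its underside (None if absent). 46 (own x) x 34 (y) x 34 mm high, 70 g. Base 16 mm high; over own x -21 to +1 mm a tooth ridge, as wide as the base, rises to 34 mm; the rest towards +x is the flat ledge. The side faces (own +-y) are flat and good to grip. z up
- cast4_mid (a point): centre of plaster quadrant cast 4, 17 mm above its underside (None if absent). 46 (own x) x 34 (y) x 34 mm high, 70 g. Base 16 mm high; over own x -21 to +1 mm a tooth ridge, as wide as the base, rises to 34 mm; the rest towards +x is the flat ledge. The side faces (own +-y) are flat and good to grip. z up
- carriage (a joint): how far the scanner's carriage is out, m: 0 fully home in the housing, 0.215 fully out. 3 N of friction, stays where left
- clamp (a joint): angle of the clamp bar, rad: 0 = down (level), grows as it swings up and back towards the housing, at most 1.85. Stiff hinge (0.13 N m, about 2 N at the tab), stays where left
- handle (a point): middle of the dark bar handle (130 long, 10 thick, 12 high), 60 mm above the bench, 40 mm before the face of the carriage's white panel (300 wide, top at 84 mm). Carriage axes: +x the way it shuts, y along the nests, z up. Scanner: white box 340 wide, 290 deep, its front 65 mm 108 high, the rest 172; its front is 54 mm behind this point when shut, 269 mm when fully out
- nest1 (a point): middle of the floor of nest 1 of 4 (row at 66 mm pitch, 74 mm behind the panel's face), 30 mm above the bench. A pocket 51 x 39 mm between lips 5 mm high and 5 mm thick; a cast stands in it with 2.5 mm to spare all round, its own x along the carriage's +x: ledge to the scanner, under the clamp bar, teeth to the panel. Carriage axes
- nest2 (a point): middle of the floor of nest 2 of 4 (row at 66 mm pitch, 74 mm behind the panel's face), 30 mm above the bench. A pocket 51 x 39 mm between lips 5 mm high and 5 mm thick; a cast stands in it with 2.5 mm to spare all round, its own x along the carriage's +x: ledge to the scanner, under the clamp bar, teeth to the panel. Carriage axes
- nest3 (a point): middle of the floor of nest 3 of 4 (row at 66 mm pitch, 74 mm behind the panel's face), 30 mm above the bench. A pocket 51 x 39 mm between lips 5 mm high and 5 mm thick; a cast stands in it with 2.5 mm to spare all round, its own x along the carriage's +x: ledge to the scanner, under the clamp bar, teeth to the panel. Carriage axes
- nest4 (a point): middle of the floor of nest 4 of 4 (row at 66 mm pitch, 74 mm behind the panel's face), 30 mm above the bench. A pocket 51 x 39 mm between lips 5 mm high and 5 mm thick; a cast stands in it with 2.5 mm to spare all round, its own x along the carriage's +x: ledge to the scanner, under the clamp bar, teeth to the panel. Carriage axes
- clamp_hinge (a point): middle of the clamp's hinge line (along the carriage's y), 51.5 mm above the bench, 66 mm behind the nest row. Arms at the plate's edges carry a steel bar 12 x 10 mm, 53 mm from the hinge line; down, it lies level just over the casts' ledges; a cast wrong way round or not seated stops it. Carriage axes
- clamp_tab (a point): middle of the clamp bar's black thumb tab (16 wide, 8 thick, reaching 59 to 89 mm from the hinge line at the bar's middle); this point is 73 mm from the hinge line. Upright with the clamp open, level between the two middle nests with it down
- stud1 (a point): top of the front left reference stud as one looks at the panel towards the scanner: a steel stud 10 mm across, 12 mm high, its top 42 mm above the bench
- stud2 (a point): top of the front right reference stud as one looks at the panel towards the scanner: a steel stud 10 mm across, 12 mm high, its top 42 mm above the bench
- stud3 (a point): top of the rear middle reference stud as one looks at the panel towards the scanner: a steel stud 10 mm across, 12 mm high, its top 42 mm above the bench
- stylus_grip (a point): grip point of the touch stylus, on its axis 120 mm above its tip; own z from the tip up. A grey pen-like probe, 160 long, 100 g, body 22 mm across, hanging upright in its stand. Black collar (34 across) 78 to 84 mm above the tip; the body tapers from 48 mm down to 9 mm across at 30 mm and ends in a thin steel pin
- stylus_tip (a point): tip of the stylus's pin (a 6 mm ball); the pin is sprung and gives up to 5 mm: 0.4 N to start, 2.4 N at the end
- stand_hole (a point): centre of the mouth of the hole in the stylus stand, 83 mm above the bench: a through hole 28 mm across in a black block 56 x 66 mm, 20 mm thick, open below down to a base plate. The stylus hangs upright in it, the underside of its collar on the mouth, its tip then 5 mm above the bench
- arch_model: full-arch plaster model, 80 x 64 x 32 mm, a bystander; origin under its centre
- plaster_bowl: green rubber mixing bowl, 110 mm across, 60 high, a bystander; origin under its centre
- separator_jar: amber jar, 52 mm across, 70 high, a bystander; origin under its centre
- handpiece: blue lab handpiece lying on the bench, 175 long, 26 mm across, a bystander; origin under its middle
There are look-alikes about, which are no part of the job. What is shaped like the part that bears cast1_mid but purple or yellow is not meant.

How it is judged (in metres and radians):
On the way, in this order (a step that is already met when the one before it is completed fails the run):
1. every cast present stands flat in a nest of its own and the clamp bar is down over them (value of joint clamp below 0.07 rad and ((horizontal distance between cast1_mid and nest1 below 0.006 m and z of cast1_mid in the frame of nest1 between 0.0145 and 0.0195 m and angle between cast1_mid's own z axis and vertical below 0.06 rad) or (horizontal distance between cast1_mid and nest2 below 0.006 m and z of cast1_mid in the frame of nest2 between 0.0145 and 0.0195 m and angle between cast1_mid's own z axis and vertical below 0.06 rad) or (horizontal distance between cast1_mid and nest3 below 0.006 m and z of cast1_mid in the frame of nest3 between 0.0145 and 0.0195 m and angle between cast1_mid's own z axis and vertical below 0.06 rad) or (horizontal distance between cast1_mid and nest4 below 0.006 m and z of cast1_mid in the frame of nest4 between 0.0145 and 0.0195 m and angle between cast1_mid's own z axis and vertical below 0.06 rad)) and ((horizontal distance between cast2_mid and nest1 below 0.006 m and z of cast2_mid in the frame of nest1 between 0.0145 and 0.0195 m and angle between cast2_mid's own z axis and vertical below 0.06 rad) or (horizontal distance between cast2_mid and nest2 below 0.006 m and z of cast2_mid in the frame of nest2 between 0.0145 and 0.0195 m and angle between cast2_mid's own z axis and vertical below 0.06 rad) or (horizontal distance between cast2_mid and nest3 below 0.006 m and z of cast2_mid in the frame of nest3 between 0.0145 and 0.0195 m and angle between cast2_mid's own z axis and vertical below 0.06 rad) or (horizontal distance between cast2_mid and nest4 below 0.006 m and z of cast2_mid in the frame of nest4 between 0.0145 and 0.0195 m and angle between cast2_mid's own z axis and vertical below 0.06 rad)) and ((horizontal distance between cast3_mid and nest1 below 0.006 m and z of cast3_mid in the frame of nest1 between 0.0145 and 0.0195 m and angle between cast3_mid's own z axis and vertical below 0.06 rad) or (horizontal distance between cast3_mid and nest2 below 0.006 m and z of cast3_mid in the frame of nest2 between 0.0145 and 0.0195 m and angle between cast3_mid's own z axis and vertical below 0.06 rad) or (horizontal distance between cast3_mid and nest3 below 0.006 m and z of cast3_mid in the frame of nest3 between 0.0145 and 0.0195 m and angle between cast3_mid's own z axis and vertical below 0.06 rad) or (horizontal distance between cast3_mid and nest4 below 0.006 m and z of cast3_mid in the frame of nest4 between 0.0145 and 0.0195 m and angle between cast3_mid's own z axis and vertical below 0.06 rad)) and ((horizontal distance between cast4_mid and nest1 below 0.006 m and z of cast4_mid in the frame of nest1 between 0.0145 and 0.0195 m and angle between cast4_mid's own z axis and vertical below 0.06 rad) or (horizontal distance between cast4_mid and nest2 below 0.006 m and z of cast4_mid in the frame of nest2 between 0.0145 and 0.0195 m and angle between cast4_mid's own z axis and vertical below 0.06 rad) or (horizontal distance between cast4_mid and nest3 below 0.006 m and z of cast4_mid in the frame of nest3 between 0.0145 and 0.0195 m and angle between cast4_mid's own z axis and vertical below 0.06 rad) or (horizontal distance between cast4_mid and nest4 below 0.006 m and z of cast4_mid in the frame of nest4 between 0.0145 and 0.0195 m and angle between cast4_mid's own z axis and vertical below 0.06 rad)) and angle between the x axis of each of cast1_mid, cast2_mid, cast3_mid, cast4_mid and the x axis of handle, either way round below 0.15 rad and linear speed of each of cast1, cast2, cast3, cast4 below 0.03 m/s), for 0.3 s.
2. the stylus tip is touched to the front left stud with the clamp bar down (distance between stylus_tip and stud1 below 0.006 m and contact force between stylus and carriage above 0.3 N and value of joint clamp below 0.07 rad and ((horizontal distance between cast1_mid and nest1 below 0.006 m and z of cast1_mid in the frame of nest1 between 0.0145 and 0.0195 m and angle between cast1_mid's own z axis and vertical below 0.06 rad) or (horizontal distance between cast1_mid and nest2 below 0.006 m and z of cast1_mid in the frame of nest2 between 0.0145 and 0.0195 m and angle between cast1_mid's own z axis and vertical below 0.06 rad) or (horizontal distance between cast1_mid and nest3 below 0.006 m and z of cast1_mid in the frame of nest3 between 0.0145 and 0.0195 m and angle between cast1_mid's own z axis and vertical below 0.06 rad) or (horizontal distance between cast1_mid and nest4 below 0.006 m and z of cast1_mid in the frame of nest4 between 0.0145 and 0.0195 m and angle between cast1_mid's own z axis and vertical below 0.06 rad)) and ((horizontal distance between cast2_mid and nest1 below 0.006 m and z of cast2_mid in the frame of nest1 between 0.0145 and 0.0195 m and angle between cast2_mid's own z axis and vertical below 0.06 rad) or (horizontal distance between cast2_mid and nest2 below 0.006 m and z of cast2_mid in the frame of nest2 between 0.0145 and 0.0195 m and angle between cast2_mid's own z axis and vertical below 0.06 rad) or (horizontal distance between cast2_mid and nest3 below 0.006 m and z of cast2_mid in the frame of nest3 between 0.0145 and 0.0195 m and angle between cast2_mid's own z axis and vertical below 0.06 rad) or (horizontal distance between cast2_mid and nest4 below 0.006 m and z of cast2_mid in the frame of nest4 between 0.0145 and 0.0195 m and angle between cast2_mid's own z axis and vertical below 0.06 rad)) and ((horizontal distance between cast3_mid and nest1 below 0.006 m and z of cast3_mid in the frame of nest1 between 0.0145 and 0.0195 m and angle between cast3_mid's own z axis and vertical below 0.06 rad) or (horizontal distance between cast3_mid and nest2 below 0.006 m and z of cast3_mid in the frame of nest2 between 0.0145 and 0.0195 m and angle between cast3_mid's own z axis and vertical below 0.06 rad) or (horizontal distance between cast3_mid and nest3 below 0.006 m and z of cast3_mid in the frame of nest3 between 0.0145 and 0.0195 m and angle between cast3_mid's own z axis and vertical below 0.06 rad) or (horizontal distance between cast3_mid and nest4 below 0.006 m and z of cast3_mid in the frame of nest4 between 0.0145 and 0.0195 m and angle between cast3_mid's own z axis and vertical below 0.06 rad)) and ((horizontal distance between cast4_mid and nest1 below 0.006 m and z of cast4_mid in the frame of nest1 between 0.0145 and 0.0195 m and angle between cast4_mid's own z axis and vertical below 0.06 rad) or (horizontal distance between cast4_mid and nest2 below 0.006 m and z of cast4_mid in the frame of nest2 between 0.0145 and 0.0195 m and angle between cast4_mid's own z axis and vertical below 0.06 rad) or (horizontal distance between cast4_mid and nest3 below 0.006 m and z of cast4_mid in the frame of nest3 between 0.0145 and 0.0195 m and angle between cast4_mid's own z axis and vertical below 0.06 rad) or (horizontal distance between cast4_mid and nest4 below 0.006 m and z of cast4_mid in the frame of nest4 between 0.0145 and 0.0195 m and angle between cast4_mid's own z axis and vertical below 0.06 rad))), for 0.1 s.
3. the stylus tip is touched to the front right stud with the clamp bar down (distance between stylus_tip and stud2 below 0.006 m and contact force between stylus and carriage above 0.3 N and value of joint clamp below 0.07 rad and ((horizontal distance between cast1_mid and nest1 below 0.006 m and z of cast1_mid in the frame of nest1 between 0.0145 and 0.0195 m and angle between cast1_mid's own z axis and vertical below 0.06 rad) or (horizontal distance between cast1_mid and nest2 below 0.006 m and z of cast1_mid in the frame of nest2 between 0.0145 and 0.0195 m and angle between cast1_mid's own z axis and vertical below 0.06 rad) or (horizontal distance between cast1_mid and nest3 below 0.006 m and z of cast1_mid in the frame of nest3 between 0.0145 and 0.0195 m and angle between cast1_mid's own z axis and vertical below 0.06 rad) or (horizontal distance between cast1_mid and nest4 below 0.006 m and z of cast1_mid in the frame of nest4 between 0.0145 and 0.0195 m and angle between cast1_mid's own z axis and vertical below 0.06 rad)) and ((horizontal distance between cast2_mid and nest1 below 0.006 m and z of cast2_mid in the frame of nest1 between 0.0145 and 0.0195 m and angle between cast2_mid's own z axis and vertical below 0.06 rad) or (horizontal distance between cast2_mid and nest2 below 0.006 m and z of cast2_mid in the frame of nest2 between 0.0145 and 0.0195 m and angle between cast2_mid's own z axis and vertical below 0.06 rad) or (horizontal distance between cast2_mid and nest3 below 0.006 m and z of cast2_mid in the frame of nest3 between 0.0145 and 0.0195 m and angle between cast2_mid's own z axis and vertical below 0.06 rad) or (horizontal distance between cast2_mid and nest4 below 0.006 m and z of cast2_mid in the frame of nest4 between 0.0145 and 0.0195 m and angle between cast2_mid's own z axis and vertical below 0.06 rad)) and ((horizontal distance between cast3_mid and nest1 below 0.006 m and z of cast3_mid in the frame of nest1 between 0.0145 and 0.0195 m and angle between cast3_mid's own z axis and vertical below 0.06 rad) or (horizontal distance between cast3_mid and nest2 below 0.006 m and z of cast3_mid in the frame of nest2 between 0.0145 and 0.0195 m and angle between cast3_mid's own z axis and vertical below 0.06 rad) or (horizontal distance between cast3_mid and nest3 below 0.006 m and z of cast3_mid in the frame of nest3 between 0.0145 and 0.0195 m and angle between cast3_mid's own z axis and vertical below 0.06 rad) or (horizontal distance between cast3_mid and nest4 below 0.006 m and z of cast3_mid in the frame of nest4 between 0.0145 and 0.0195 m and angle between cast3_mid's own z axis and vertical below 0.06 rad)) and ((horizontal distance between cast4_mid and nest1 below 0.006 m and z of cast4_mid in the frame of nest1 between 0.0145 and 0.0195 m and angle between cast4_mid's own z axis and vertical below 0.06 rad) or (horizontal distance between cast4_mid and nest2 below 0.006 m and z of cast4_mid in the frame of nest2 between 0.0145 and 0.0195 m and angle between cast4_mid's own z axis and vertical below 0.06 rad) or (horizontal distance between cast4_mid and nest3 below 0.006 m and z of cast4_mid in the frame of nest3 between 0.0145 and 0.0195 m and angle between cast4_mid's own z axis and vertical below 0.06 rad) or (horizontal distance between cast4_mid and nest4 below 0.006 m and z of cast4_mid in the frame of nest4 between 0.0145 and 0.0195 m and angle between cast4_mid's own z axis and vertical below 0.06 rad))), for 0.1 s.
4. the stylus tip is touched to the rear middle stud with the clamp bar down (distance between stylus_tip and stud3 below 0.006 m and contact force between stylus and carriage above 0.3 N and value of joint clamp below 0.07 rad and ((horizontal distance between cast1_mid and nest1 below 0.006 m and z of cast1_mid in the frame of nest1 between 0.0145 and 0.0195 m and angle between cast1_mid's own z axis and vertical below 0.06 rad) or (horizontal distance between cast1_mid and nest2 below 0.006 m and z of cast1_mid in the frame of nest2 between 0.0145 and 0.0195 m and angle between cast1_mid's own z axis and vertical below 0.06 rad) or (horizontal distance between cast1_mid and nest3 below 0.006 m and z of cast1_mid in the frame of nest3 between 0.0145 and 0.0195 m and angle between cast1_mid's own z axis and vertical below 0.06 rad) or (horizontal distance between cast1_mid and nest4 below 0.006 m and z of cast1_mid in the frame of nest4 between 0.0145 and 0.0195 m and angle between cast1_mid's own z axis and vertical below 0.06 rad)) and ((horizontal distance between cast2_mid and nest1 below 0.006 m and z of cast2_mid in the frame of nest1 between 0.0145 and 0.0195 m and angle between cast2_mid's own z axis and vertical below 0.06 rad) or (horizontal distance between cast2_mid and nest2 below 0.006 m and z of cast2_mid in the frame of nest2 between 0.0145 and 0.0195 m and angle between cast2_mid's own z axis and vertical below 0.06 rad) or (horizontal distance between cast2_mid and nest3 below 0.006 m and z of cast2_mid in the frame of nest3 between 0.0145 and 0.0195 m and angle between cast2_mid's own z axis and vertical below 0.06 rad) or (horizontal distance between cast2_mid and nest4 below 0.006 m and z of cast2_mid in the frame of nest4 between 0.0145 and 0.0195 m and angle between cast2_mid's own z axis and vertical below 0.06 rad)) and ((horizontal distance between cast3_mid and nest1 below 0.006 m and z of cast3_mid in the frame of nest1 between 0.0145 and 0.0195 m and angle between cast3_mid's own z axis and vertical below 0.06 rad) or (horizontal distance between cast3_mid and nest2 below 0.006 m and z of cast3_mid in the frame of nest2 between 0.0145 and 0.0195 m and angle between cast3_mid's own z axis and vertical below 0.06 rad) or (horizontal distance between cast3_mid and nest3 below 0.006 m and z of cast3_mid in the frame of nest3 between 0.0145 and 0.0195 m and angle between cast3_mid's own z axis and vertical below 0.06 rad) or (horizontal distance between cast3_mid and nest4 below 0.006 m and z of cast3_mid in the frame of nest4 between 0.0145 and 0.0195 m and angle between cast3_mid's own z axis and vertical below 0.06 rad)) and ((horizontal distance between cast4_mid and nest1 below 0.006 m and z of cast4_mid in the frame of nest1 between 0.0145 and 0.0195 m and angle between cast4_mid's own z axis and vertical below 0.06 rad) or (horizontal distance between cast4_mid and nest2 below 0.006 m and z of cast4_mid in the frame of nest2 between 0.0145 and 0.0195 m and angle between cast4_mid's own z axis and vertical below 0.06 rad) or (horizontal distance between cast4_mid and nest3 below 0.006 m and z of cast4_mid in the frame of nest3 between 0.0145 and 0.0195 m and angle between cast4_mid's own z axis and vertical below 0.06 rad) or (horizontal distance between cast4_mid and nest4 below 0.006 m and z of cast4_mid in the frame of nest4 between 0.0145 and 0.0195 m and angle between cast4_mid's own z axis and vertical below 0.06 rad))), for 0.1 s.
At the end, for the whole second after the job is handed in: Each cast is at rest flat in a nest (6 mm of its middle, 2.5 mm in height, square within 0.15 rad); clamp bar down (0.07 rad), carriage home (6 mm); stylus hangs at rest on its collar in the stand (8 mm off axis, 4 mm in height, upright within 0.08 rad) (all of step 1 and value of joint carriage below 0.006 m and horizontal distance between stylus_grip and stand_hole below 0.008 m and z of stylus_grip in the frame of stand_hole between 0.038 and 0.046 m and angle between stylus_grip's own z axis and vertical below 0.08 rad and linear speed of stylus below 0.03 m/s); the robot touches nothing.
It fails at once if the full-arch model is pushed out of its place (more than 50 mm) (distance of arch_model from where it was at the start of the episode above 0.05 m).
It fails at once if the plaster bowl is pushed out of its place (more than 50 mm) (distance of plaster_bowl from where it was at the start of the episode above 0.05 m).
It fails at once if the jar is pushed out of its place (more than 50 mm) (distance of separator_jar from where it was at the start of the episode above 0.05 m).
It fails at once if the handpiece is pushed out of its place (more than 50 mm) (distance of handpiece from where it was at the start of the episode above 0.05 m).
Of cast1, cast2, cast3, cast4 only 2 to 4 are there at a start; the rules pass over those that are not, and their reading is None.
At some moment in a run one of cast1, cast2, cast3, cast4 may be knocked a few centimetres aside while the robot is not near it.
It also fails if it takes over 210 s, if anything falls off the work surface, if the arm or the gripper's body presses on something with over 40 N, if the wrist force passes 120 N, or if a joint passes its speed limit or range.

## Robot

A 6-joint arm with a two-finger parallel gripper is mounted at the origin on the work surface. World frame = base frame: x ahead of the robot, y to its left, z up, the work surface at z = 0. Lengths are in m, angles in degrees, forces in N, time in s.
With the tool pointing down it reaches from about 0.375 to 0.9 m from the base axis. Payload 3.1 kg.
Tool frame: the origin (TCP) lies midway between the tips of the shut fingers; the grasp point (between the pads) lies 19 mm behind it (bot.grip_point_offset is the distance from the TCP to the grasp point, in m); x points along the fingers, y is the direction in which the jaws open and shut, and the axes are right-handed (so a half turn about x gives the same grasp; the last joint's range is limited). The gripper opens to 85 mm and grips with 20 to 120 N. Pads are 22 mm wide; open, the fingers measure 114 mm over their backs; the gripper's body (76 mm by 85 mm) begins 54 mm behind the grasp point. The pads swing forward as they close: fully open they stand 13 mm farther back than shut.
Start: joints at [-86.259, 30.224, 82.088, -0, 67.689, -10.227], TCP at [0.151, -0.606, 0.231] pointing down, gripper open.
Joint ranges: [-176.69, 176.69], [-43.24, 126.21], [12.49, 139.97], [-82, 262], [0, 151.66], [-163.58, 163.58]. Speed limits (degrees/s): [159.86, 159.86, 180, 180, 180, 180].

## Interface

Orientations are given as [roll, pitch, yaw] about the fixed x, y, z axes, in that order (R = Rz(yaw) Ry(pitch) Rx(roll)).
In Python, from workcell import bot, claw, telemetry, imaging, close_job gives the robot as it stands. The module is installed in compiled form; this text tells all that it offers. Calls block until the motion is done:
- bot.reach(position, orientation): joint-space move of the TCP to a pose.
- bot.move_straight(position, rotation=None, rate=0.15, contact_N=None): straight line of the TCP; rotation=None keeps the orientation; rate is the mean speed in m/s. With contact_N (N) it stops when the force on the tool has changed by that much, and returns True; else False.
- bot.set_joints(angles): joint-space move.
- claw.grip(opening, grip_force=None): opening from 0.0 (shut) to 1.0 (fully open); grip_force is the grip in N (None keeps the last); returns when the fingers have stopped.
- bot.wait(seconds).
- bot.solve_ik(position, orientation): joint angles nearest the present ones, or None.
- telemetry.state(): the state.
- imaging.read_camera(name): name is "scene" or "side" or "wrist"; returns a dict with "frame" (480x640x3 uint8, red, green, blue), "z_map" (480x640 float32, m along the optical axis (not along the pixel's ray), 0 where there is no reading), "camera_matrix" (3x3 intrinsics, pixels), "dist" ([k1, k2, p1, p2, k3] as OpenCV has them; the pictures are not rectified), "rvec" (rotation vector, rad) and "tvec" (3), from world to camera coordinates, as OpenCV has them. Camera axes: x right, y down, z forward; pixel columns grow to the right and rows downward; lengths in m; the calibration is good to about 2 mm. A picture is of the moment at which its call begins.
A pose or a line that the arm cannot do raises bot.PlanningError and nothing moves.
- close_job(): hands the job in, once; it reports no verdict.
Trained networks look in a picture, given as the dict that the camera call returned (one of the last four; its "shot" number tells which), for a name from the list of things; names that differ only in an ending like _2 or _b are one class to them, and where a whole thing is asked for, a point or a joint stands for the part that bears it (a point fixed in the world has none). Each returns a list of dicts, best first, with "p" (0 to 1); they miss things now and then, are a little off and sometimes report something else, mostly with a low value. They report only what shows in the picture. A call takes as long as a camera call. They do not tell look-alikes from the thing itself.
- imaging.silhouettes(name, picture): "region" (480x640 bool, what is visible of it) and "location" ([row, column] in pixels, amid what is visible of it).
- imaging.tip_of(name, picture): "location" ([row, column] in pixels: a listed point, or the origin of a listed thing).
The state is a dict: "t": time; "joints": joint angles; "qd": joint speeds; "tau": joint torques, N m; "ee_pos": TCP position; "orientation": TCP orientation; "force": force on the tool from outside, world axes, zero at the start; "ft_torque": the same for the moment, N m; "finger_gap": opening from 0.0 (shut) to 1.0 (fully open).
Only numpy, scipy, OpenCV 4.12 (cv2) and the standard library are available. Lean on these libraries where they do the work, as an engineer would, in place of code of your own. Each camera call takes 0.05 s, during which the arm holds its last target. There are 200 camera calls.

## Working session

There is one attempt and no reset: what is moved stays moved. The work goes in short steps, each a Python script; the robot and the scene stay as the last script left them, time stands still between calls to the robot, and variables do not carry over. Pictures are saved under pics/ and viewed, on a budget of 14 in all, crops included, one or two more only if the job needs it, and the job is handed in when it is done.

```bash
mkdir -p pics; cat > h.py <<'E'
import numpy as np, cv2
from workcell import bot, claw, telemetry, imaging, close_job
def ray_pts(pic, rc, z=None):
    """pixels [row,col] -> world; via depth map, or on plane z"""
    K=pic["camera_matrix"];R,_=cv2.Rodrigues(np.array(pic["rvec"],float));t=np.array(pic["tvec"],float).ravel()
    rc=np.atleast_2d(np.array(rc,float))
    n=cv2.undistortPoints(rc[:,None,::-1].copy(),np.array(K,float),np.array(pic["dist"],float))[:,0]
    d=np.c_[n,np.ones(len(n))]
    if z is None:
        s=pic["z_map"][rc[:,0].round().astype(int).clip(0,479),rc[:,1].round().astype(int).clip(0,639)][:,None]
        return (d*s-t)@R
    o=-R.T@t; w=d@R
    return o+w*((z-o[2])/w[:,2])[:,None]
def proj(pic,P):
    p,_=cv2.projectPoints(np.array(P,float).reshape(-1,1,3),np.array(pic["rvec"],float),np.array(pic["tvec"],float),np.array(pic["camera_matrix"],float),np.array(pic["dist"],float))
    return p[:,0,::-1]
def save(pic,name): cv2.imwrite("pics/"+name,pic["frame"][:,:,::-1])
def st():
    s=telemetry.state(); print("t",round(s["t"],2),"pos",np.round(s["ee_pos"],4),"rpy",np.round(s["orientation"],2),"F",np.round(s["force"],1),"gap",round(s["finger_gap"],3)); return s
E
cat > a.py <<'E'
from h import *
np.set_printoptions(precision=4,suppress=True)
st()
for cam in ("scene","side"):
    p=imaging.read_camera(cam); save(p,cam+"0.png"); np.savez("pics/"+cam+"0",**p)
    print(cam,"campos",-cv2.Rodrigues(np.array(p["rvec"],float))[0].T@np.array(p["tvec"],float).ravel())
    for n in ("cast1_mid","nest1","handle","stud1","stud2","stud3","clamp_tab","clamp_hinge","stylus_grip","stylus_tip","stand_hole","arch_model","plaster_bowl","separator_jar","handpiece"):
        for d in imaging.tip_of(n,p):
            if d["p"]>.2: print(n,round(d["p"],2),np.round(d["location"]),ray_pts(p,d["location"])[0])
    for d in imaging.silhouettes("cast1_mid",p):
        m=d["region"]; print("sil",round(d["p"],2),np.round(d["location"]),m.sum(),p["frame"][m].mean(0),ray_pts(p,d["location"])[0])
E
python3 a.py
```

```text
t 0.0 pos [ 0.1509 -0.6058  0.2304] rpy [-101.21   89.88   92.76] F [ 0.7  0.  -0.5] gap 0.999
scene campos [1.4272 0.0758 0.9966]
cast1_mid 0.83 [222. 244.] [ 0.3416 -0.2479  0.0341]
cast1_mid 0.79 [234. 274.] [ 0.3591 -0.1683  0.0162]
cast1_mid 0.71 [246. 224.] [ 0.4235 -0.2787  0.0227]
cast1_mid 0.6 [198. 248.] [ 0.2474 -0.2581  0.0355]
nest1 0.82 [268. 380.] [0.4544 0.103  0.029 ]
nest1 0.8 [334. 372.] [0.6512 0.0955 0.0275]
nest1 0.76 [309. 374.] [0.584  0.095  0.0307]
nest1 0.69 [288. 378.] [0.519  0.1002 0.0292]
nest1 0.36 [283. 326.] [ 0.5551 -0.0145  0.0658]
handle 0.71 [284. 328.] [ 0.5516 -0.01    0.0603]
handle 0.57 [229. 199.] [ 0.378  -0.3545  0.0302]
stud1 0.97 [258. 361.] [0.4373 0.0564 0.0369]
stud1 0.66 [299. 399.] [0.5482 0.1478 0.0301]
stud1 0.63 [333. 345.] [0.6669 0.0397 0.041 ]
stud2 0.97 [258. 361.] [0.4373 0.0564 0.0369]
stud2 0.66 [299. 399.] [0.5482 0.1478 0.0301]
stud2 0.63 [333. 345.] [0.6669 0.0397 0.041 ]
stud3 0.97 [258. 361.] [0.4373 0.0564 0.0369]
stud3 0.66 [299. 399.] [0.5482 0.1478 0.0301]
stud3 0.63 [333. 345.] [0.6669 0.0397 0.041 ]
clamp_tab 0.
[... 1999 characters left out ...]
 [ 0.6806 -0.1493  0.1282]
stand_hole 0.85 [263. 430.] [ 0.6819 -0.1489  0.0934]
stand_hole 0.74 [382. 292.] [ 0.3519 -0.3837  0.022 ]
arch_model 0.65 [332. 459.] [ 0.6921 -0.3006  0.0227]
arch_model 0.55 [362. 389.] [ 0.5299 -0.3713  0.0285]
plaster_bowl 0.72 [391. 472.] [ 0.6407 -0.48    0.0407]
separator_jar 0.58 [382. 289.] [ 0.347  -0.3845  0.0243]
handpiece 0.87 [411. 362.] [ 0.4593 -0.4596  0.0077]
handpiece 0.6 [251. 353.] [ 0.5439 -0.0163  0.0656]
sil 0.76 [317. 280.] 438 [101.5799  59.5274 132.9703] [ 0.355  -0.1786  0.0172]
sil 0.71 [348. 323.] 423 [185.5556 176.844  139.8274] [ 0.4231 -0.3006  0.0222]
sil 0.57 [340. 272.] 494 [101.4777  57.3684 133.8441] [ 0.3307 -0.2524  0.0178]
```

View pics/scene0.png

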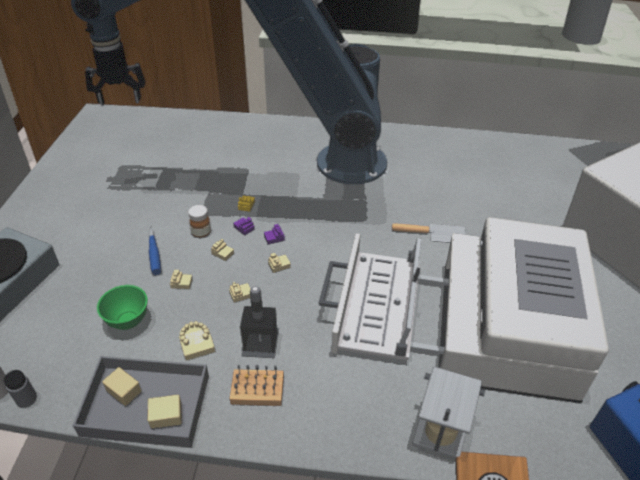

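View pics/side0.png

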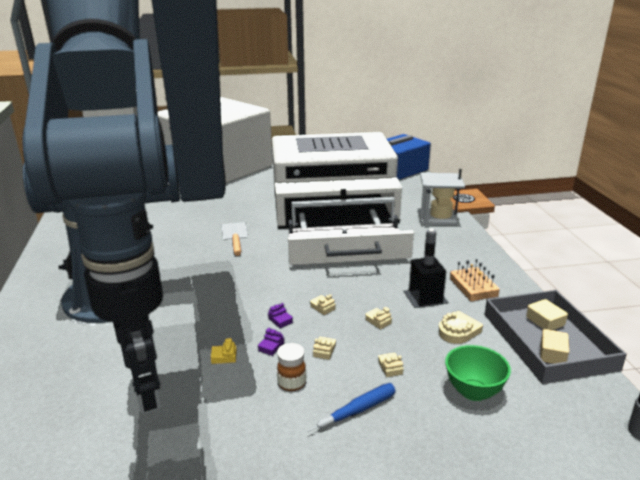

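The casts in scene.png are the four cream ones, at (222,250), (278,262), (180,280) and (240,291). The purple and yellow pieces are decoys. The carriage is out towards −y with the clamp open. Next I'll look closer with the wrist camera.

```bash
cat >> h.py <<'E'
from scipy.spatial.transform import Rotation as Ro
def rpy(th,tilt=None):
    """tool straight down, jaws along angle th (deg) in the bench plane"""
    c,s=np.cos(np.radians(th)),np.sin(np.radians(th))
    x=np.array([0,0,-1.]);y=np.array([c,s,0]);R=np.c_[x,y,np.cross(x,y)]
    if tilt is not None: R=Ro.from_rotvec(tilt).as_matrix()@R
    import warnings; warnings.simplefilter("ignore")
    return list(Ro.from_matrix(R).as_euler("xyz",degrees=True))
def best(p,th):
    q0=np.array(telemetry.state()["joints"]);b=None
    for k in (0,180):
        q=bot.solve_ik(list(p),rpy(th+k))
        if q is not None:
            d=np.abs(np.array(q)-q0).max()
            if b is None or d<b[0]: b=(d,th+k)
    return None if b is None else b[1]
def go(p,th): 
    a=best(p,th); bot.reach(list(p),rpy(a)); return a
E
cat > b.py <<'E'
from h import *
np.set_printoptions(precision=4,suppress=True)
for tag,P in (("w1",[.48,-.25,.40]),("w2",[.55,.03,.42])):
    for th in (0,):
        try: go(P,th)
        except Exception as e: print(e); continue
    bot.wait(.3); st()
    p=imaging.read_camera("wrist"); save(p,tag+".png"); np.savez("pics/"+tag,**p)
    print("campos",-cv2.Rodrigues(np.array(p["rvec"],float))[0].T@np.array(p["tvec"],float).ravel())
    names=("cast1_mid",) if tag=="w1" else ("nest1","handle","stud1","clamp_tab","clamp_hinge","stylus_grip","stand_hole")
    for n in names:
        for d in imaging.tip_of(n,p):
            if d["p"]>.2: print(n,round(d["p"],2),np.round(d["location"]),ray_pts(p,d["location"])[0],ray_pts(p,d["location"],{"nest1":.03,"stud1":.042,"cast1_mid":.017,"handle":.06,"clamp_hinge":.0515}.get(n,.083))[0])
    if tag=="w1":
      for d in imaging.silhouettes("cast1_mid",p):
        m=d["region"]; print("sil",round(d["p"],2),np.round(d["location"]),m.sum(),p["frame"][m].mean(0),ray_pts(p,d["location"])[0])
a,b=cv2.imread("pics/w1.png"),cv2.imread("pics/w2.png")
cv2.imwrite("pics/w12.png",cv2.resize(np.vstack([a,b]),(640*6//10*10//10,960*6//10)))
E
python3 b.py
```

```text
t 3.86 pos [ 0.4798 -0.2505  0.3997] rpy [-122.62   89.97  147.33] F [ 1.6 -0.1  0.2] gap 1.001
campos [ 0.4812 -0.1743  0.5427]
cast1_mid 0.96 [188. 143.] [ 0.2462 -0.2634  0.0357] [ 0.2376 -0.2667  0.017 ]
cast1_mid 0.87 [204. 281.] [ 0.4326 -0.2887  0.0242] [ 0.4319 -0.2902  0.017 ]
cast1_mid 0.6 [178. 206.] [ 0.3314 -0.2524  0.0245] [ 0.3292 -0.2535  0.017 ]
cast1_mid 0.56 [114. 221.] [ 0.3573 -0.1684  0.025 ] [ 0.3553 -0.1683  0.017 ]
sil 0.85 [200. 280.] 807 [158.2404 146.368  112.8426] [ 0.4314 -0.2824  0.0247]
sil 0.67 [112. 224.] 989 [ 82.8423  49.1203 105.36  ] [ 0.3608 -0.1667  0.0256]
sil 0.62 [174. 211.] 858 [105.0326  59.6772 134.2832] [ 0.3387 -0.246   0.0279]
sil 0.6 [183. 150.] 1010 [179.4782 171.0673  28.0109] [ 0.2544 -0.2572  0.0311]
t 5.42 pos [0.5501 0.029  0.4199] rpy [ -61.54   89.99 -151.64] F [-0.9 -0.1 -0.2] gap 1.003
campos [0.5515 0.1052 0.5628]
nest1 0.9 [127. 400.] [0.6639 0.0939 0.0299] [0.6639 0.0939 0.03  ]
nest1 0.73 [117. 299.] [0.5286 0.1064 0.0304] [0.5286 0.1064 0.03  ]
nest1 0.72 [112. 248.] [0.4608 0.1123 0.0299] [0.4608 0.1123 0.03  ]
nest1 0.57 [120. 346.] [0.591  0.1028 0.0296] [0.591  0.1028 0.03  ]
handle 0.84 [210. 315.] [ 0.5494 -0.0126  0.0662] [ 0.5493 -0.014   0.06  ]
stud1 0.76 [166. 406.] [0.6724 0.0421 0.0424] [0.6725 0.0421 0.042 ]
stud1 0.67 [153. 230.] [0.4356 0.0605 0.0414] [0.4357 0.0606 0.042 ]
stud1 0.66 [ 84. 323.] [0.5598 0.147  0.0412] [0.5598 0.1469 0.042 ]
stud1 0.41 [389. 209.] [ 0.3675 -0.3345  0.0264] [ 0.3728 -0.3217  0.042 ]
clamp_tab 0.83 [ 52. 326.] [0.5616 0.1725 0.1256] [0.5626 0.179  0.083 ]
clamp_hinge 0.72 [ 64. 324.] [0.562  0.1716 0.032 ] [0.5616 0.1692 0.0515]
stylus_grip 0.6 [315. 423.] [ 0.682  -0.1267  0.1444] [ 0.7012 -0.1608  0.083 ]
stand_hole 0.93 [303. 412.] [ 0.6772 -0.1296  0.1075] [ 0.684  -0.1422  0.083 ]
stand_hole 0.72 [166. 407.] [0.674  0.0425 0.0421] [0.6644 0.0474 0.083 ]
```

View pics/w12.png

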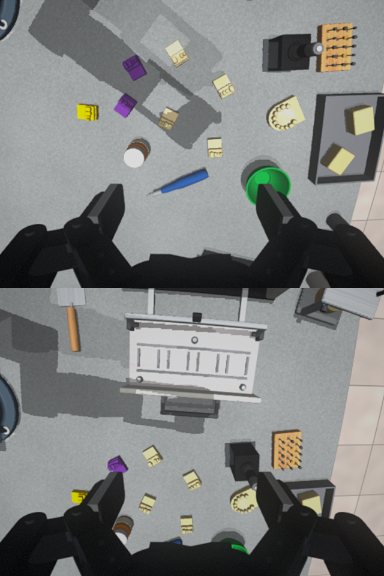

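```bash
cat >> h.py <<'E'
def cloud(pic):
    rr,cc=np.mgrid[0:480,0:640]
    return ray_pts(pic,np.c_[rr.ravel(),cc.ravel()]).reshape(480,640,3)
def casts(pic,zb=0.0,verbose=False):
    """cream blobs of cast size standing on height zb -> list of (x,y,yaw_deg of own x,rect,npix)"""
    f=cv2.GaussianBlur(pic["frame"],(3,3),0).astype(float);W=cloud(pic)
    r,g,b=f[...,0],f[...,1],f[...,2]; z=W[...,2]-zb
    m=(b<.88*r)&(b>.5*r)&(g>.82*r)&(g<1.02*r)&(r>50)&(z>.006)&(z<.045)&(pic["z_map"]>0)
    m=cv2.morphologyEx(m.astype(np.uint8),cv2.MORPH_OPEN,np.ones((3,3)))
    m=cv2.morphologyEx(m,cv2.MORPH_CLOSE,np.ones((5,5)))
    n,L,S,C=cv2.connectedComponentsWithStats(m); out=[]
    for i in range(1,n):
        if S[i,4]<150: continue
        k=(L==i)&(z>.010)&(z<.042); P=W[k]
        if len(P)<80: continue
        (cx,cy),(w,h),a=cv2.minAreaRect((P[:,:2]*1000).astype(np.float32))
        if w<h: w,h,a=h,w,a+90
        if verbose: print("blob",np.round([cx,cy,w,h,a]),S[i,4])
        if not(36<w<58 and 26<h<46): continue
        u=np.array([np.cos(np.radians(a)),np.sin(np.radians(a))])
        s=(P[:,:2]*1000-[cx,cy])@u; zz=P[:,2]-zb
        if s[zz<.022].mean()<s[zz>.026].mean(): a+=180
        out.append((cx/1000,cy/1000,(a+180)%360-180,(w,h),len(P)))
    return out
E
cat > c.py <<'E'
from h import *
np.set_printoptions(precision=4,suppress=True)
p={k:v for k,v in np.load("pics/w1.npz",allow_pickle=True).items()}
for o in casts(p,verbose=True): print(o)
go([.56,.11,.27],0); bot.wait(.3); st()
p=imaging.read_camera("wrist"); save(p,"n1.png"); np.savez("pics/n1",**p)
for n,z in (("nest1",.03),("stud1",.042),("handle",.06),("clamp_tab",.12)):
    for d in imaging.tip_of(n,p):
        if d["p"]>.3: print(n,round(d["p"],2),np.round(d["location"]),ray_pts(p,d["location"])[0],ray_pts(p,d["location"],z)[0])
W=cloud(p)
# ortho height map 0.5mm/px, x .40-.72, y 0-.25
im=np.zeros((500,640),np.uint8)
ix=((W[...,0]-.40)/.0005).round().astype(int);iy=((.25-W[...,1])/.0005).round().astype(int)
ok=(ix>=0)&(ix<640)&(iy>=0)&(iy<500)&(W[...,2]>.02)
im[iy[ok],ix[ok]]=np.clip((W[...,2][ok]-.025)/.025*255,0,255)
im=cv2.dilate(im,np.ones((3,3)))
cv2.imwrite("pics/n1o.png",np.vstack([im[:400],cv2.resize(cv2.cvtColor(p["frame"],cv2.COLOR_RGB2GRAY),(640,480))])[:880] if 0 else np.hstack([cv2.resize(im,(400,312)),cv2.resize(cv2.cvtColor(p["frame"],cv2.COLOR_RGB2GRAY),(400,312))]))
E
python3 c.py
```

```text
blob [ 819. -119.   99.   37.   96.] 649
blob [ 458. -146.   33.   28.   31.] 543
blob [ 557. -209.   46.   34.  121.] 856
blob [ 702. -273.   81.   64.   29.] 2259
blob [ 898. -283.   74.   74.  107.] 1969
blob [ 430. -282.   45.   33.   63.] 775
blob [ 540. -353.   45.   33.   94.] 749
blob [ 844. -379.   60.   45.   64.] 1550
(0.556923095703125, -0.20855728149414063, 120.70230865478516, (46.130165100097656, 34.181819915771484), 843)
(0.4301361083984375, -0.2820420227050781, 63.42350387573242, (44.82304000854492, 32.86085510253906), 767)
(0.5397552490234375, -0.35301675415039063, 93.52145791053772, (44.94575119018555, 33.33209228515625), 728)
t 6.84 pos [0.5608 0.1094 0.2714] rpy [88.63 89.83 -1.43] F [ 0.1  0.  -0.3] gap 0.997
nest1 0.93 [204. 346.] [0.5933 0.1008 0.0295] [0.5933 0.1009 0.03  ]
nest1 0.87 [210. 409.] [0.6584 0.0941 0.031 ] [0.6587 0.0939 0.03  ]
nest1 0.8 [201. 280.] [0.5261 0.104  0.0303] [0.5261 0.104  0.03  ]
nest1 0.63 [196. 214.] [0.4576 0.1088 0.0287] [0.4579 0.109  0.03  ]
nest1 0.61 [316. 303.] [ 0.5484 -0.0095  0.0642] [ 0.5471 -0.0285  0.03  ]
nest1 0.49 [262. 420.] [0.6711 0.0424 0.044 ] [0.6752 0.0369 0.03  ]
stud1 0.83 [164. 313.] [0.5594 0.1424 0.0431] [0.5594 0.1423 0.042 ]
stud1 0.82 [262. 425.] [0.6766 0.0407 0.0415] [0.6765 0.0409 0.042 ]
stud1 0.74 [425. 424.] [ 0.6791 -0.1298  0.0894] [ 0.6962 -0.1758  0.042 ]
stud1 0.73 [245. 195.] [0.4382 0.0611 0.0435] [0.4377 0.0606 0.042 ]
handle 0.87 [317. 305.] [ 0.5512 -0.0103  0.0646] [ 0.5511 -0.0129  0.06  ]
clamp_tab 0.86 [132. 318.] [0.5634 0.1758 0.1407] [0.5635 0.1751 0.12  ]
```

View pics/n1o.png

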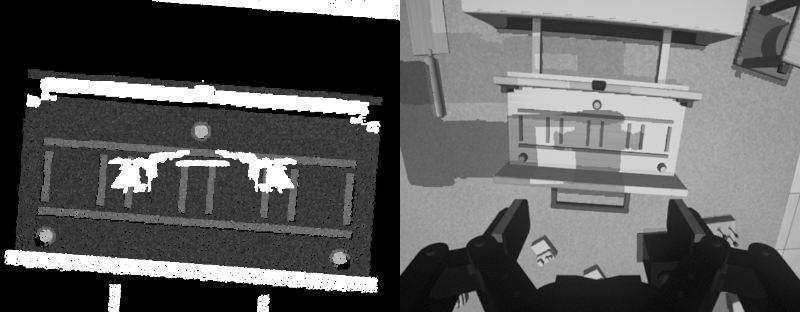

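```bash
cat >> h.py <<'E'
from scipy.optimize import least_squares
def fit_carriage(pic,guess=(.56,.102,85.3)):
    """frame of the nest row's middle: (x,y,yaw deg of the way it shuts) + stud tops"""
    W=cloud(pic).reshape(-1,3); W=W[np.hypot(W[:,0]-guess[0],W[:,1]-guess[1])<.16]
    def loc(v,P):
        a=np.radians(v[2]);d=P[:,:2]-v[:2];c,s=np.cos(a),np.sin(a)
        return np.c_[d[:,0]*c+d[:,1]*s,-d[:,0]*s+d[:,1]*c]*1000
    v=np.array(guess,float); L=W[(W[:,2]>.0333)&(W[:,2]<.0367)]
    ys=np.array([k*66+s*22 for k in (-1.5,-.5,.5,1.5) for s in (-1,1)])
    def res(v,Q):
        q=loc(v,Q); dx=np.abs(np.abs(q[:,0])-28)+5*(np.abs(q[:,1])>126)
        dy=np.abs(q[:,1:]-ys).min(1)+5*(np.abs(q[:,0])>28)
        return np.maximum(np.minimum(dx,dy)-2.0,0)
    for w in (8,5):
        Q=L[res(v,L)<w]
        v=least_squares(lambda u:res([u[0]/1000,u[1]/1000,u[2]],Q),[v[0]*1000,v[1]*1000,v[2]],loss="soft_l1",diff_step=1e-4).x/[1000,1000,1]
    q=loc(v,W); studs=[]
    for g in ((-50,118),(-50,-118),(40,0)):
        k=(np.hypot(q[:,0]-g[0],q[:,1]-g[1])<14)&(W[:,2]>.039)&(W[:,2]<.045)
        studs.append(np.r_[np.median(W[k],0),k.sum()] if k.any() else None)
    return v,studs,np.median(res(v,Q)),len(Q)
def c2w(v,x,y):
    a=np.radians(v[2]); return np.array([v[0]+x*np.cos(a)-y*np.sin(a),v[1]+x*np.sin(a)+y*np.cos(a)])
E
cat > d.py <<'E'
from h import *
import json
np.set_printoptions(precision=4,suppress=True)
p={k:v for k,v in np.load("pics/n1.npz",allow_pickle=True).items()}
v,s,r,n=fit_carriage(p); print(v,r,n)
for q in s: print(q)
for k in (1.5,.5,-.5,-1.5): print(c2w(v,0,k*.066))
print("handle",c2w(v,-.114,0), "hinge",c2w(v,.066,0))
json.dump(list(v),open("car.json","w"))
W=cloud(p).reshape(-1,3); a=np.radians(v[2]); q=(W[:,:2]-v[:2])@np.array([np.cos(a),np.sin(a)]); y=(W[:,:2]-v[:2])@np.array([-np.sin(a),np.cos(a)])
k=(abs(y)<.1)&(W[:,2]>.09)&(q>.03)
h,e=np.histogram(q[k],np.arange(.03,.25,.005)); print([(round(b,3),int(c)) for b,c in zip(e,h) if c])
E
python3 d.py
cat > pick.py <<'E'
from h import *
import sys,json
np.set_printoptions(precision=4,suppress=True)
prior=np.array([float(sys.argv[1]),float(sys.argv[2])])
go([prior[0],prior[1],.25],0); bot.wait(.2)
p=imaging.read_camera("wrist"); save(p,f"pk{int(telemetry.state()['t'])}.png")
c=casts(p,verbose=True); 
for o in c: print(o)
c=sorted(c,key=lambda o:np.hypot(o[0]-prior[0],o[1]-prior[1])); o=c[0]
if np.hypot(o[0]-prior[0],o[1]-prior[1])>.03: sys.exit("none near prior")
v=json.load(open("car.json")); nest=float(sys.argv[3]); N=c2w(v,0,nest*.066)
yaw=o[2]; u=np.array([np.cos(np.radians(yaw)),np.sin(np.radians(yaw))]); off=-.004
G=np.array(o[:2])+off*u; T=c2w(v,off,nest*.066)
claw.grip(.78)
q0=np.array(telemetry.state()["joints"]);b=None
for k in (90,-90):
    qa=bot.solve_ik([*G,.02],rpy(yaw+k)); qb=bot.solve_ik([*T,.05],rpy(v[2]+k))
    if qa is None or qb is None: continue
    d=np.abs(np.array(qa)-q0).max()
    if b is None or d<b[0]: b=(d,k)
k=b[1]; print("k",k,"G",G,"T",T,"yaw",yaw)
bot.reach([*G,.12],rpy(yaw+k))
if bot.move_straight([*G,.008],rate=.08,contact_N=12): st(); sys.exit("contact on the way down")
claw.grip(0.0,40); s=st()
bot.move_straight([*G,.16],rate=.15); bot.reach([*T,.16],rpy(v[2]+k)); 
bot.move_straight([*T,.060],rate=.12); bot.wait(.2); st()
hit=bot.move_straight([*T,.0390],rate=.03,contact_N=6); print("hit",hit); s=st()
if not hit or s["ee_pos"][2]<.0405:
    claw.grip(.62); bot.wait(.1); bot.move_straight([*T,.16],rate=.15); claw.grip(.78)
else: print("NOT RELEASED")
E
python3 pick.py .557 -.2086 -1.5
```

```text
[ 0.5577  0.1    85.6676] 0.0 4116
[  0.4361   0.0599   0.042  102.    ]
[ 0.6712  0.0422  0.0425 95.    ]
[ 0.5606  0.1454  0.0423 84.    ]
[0.459  0.1075]
[0.5248 0.1025]
[0.5906 0.0975]
[0.6565 0.0925]
handle [ 0.5491 -0.0137] hinge [0.5627 0.1658]
[(np.float64(0.03), 137), (np.float64(0.065), 614), (np.float64(0.07), 1668), (np.float64(0.075), 1333), (np.float64(0.08), 54), (np.float64(0.085), 1162), (np.float64(0.145), 2124), (np.float64(0.15), 2041), (np.float64(0.155), 2025), (np.float64(0.16), 1918), (np.float64(0.165), 1183), (np.float64(0.17), 568), (np.float64(0.175), 98)]
blob [ 812. -120.  100.   51.   95.] 2202
blob [ 775. -104.   58.   36.   62.] 750
blob [ 453. -138.   46.   35.  122.] 1903
blob [ 779. -159.   27.   15.   95.] 272
blob [ 557. -208.   46.   34.  120.] 1592
blob [ 702. -273.   80.   65.   29.] 3584
blob [ 884. -280.   62.   49.  106.] 2976
blob [ 430. -282.   45.   34.   63.] 1470
blob [ 540. -352.   43.   33.   94.] 1246
blob [ 846. -379.   60.   48.   63.] 2644
(0.452810302734375, -0.13753082275390624, 121.89616012573242, (46.48869323730469, 34.814117431640625), 1846)
(0.5565215454101563, -0.2081688690185547, 119.93208503723145, (46.06865692138672, 34.12112045288086), 1568)
(0.4302992858886719, -0.2819768371582031, 63.1904182434082, (45.196998596191406, 33.6607666015625), 1419)
(0.5404754028320312, -0.3520970458984375, 93.99147033691406, (43.18278503417969, 33.02206802368164), 1194)
k -90 G [ 0.5585 -0.2116] T [0.6562 0.0885] yaw 119.93208503723145
t 11.42 pos [ 0.5589 -0.2118  0.0085] rpy [ 28.35  89.94 -31.72] F [-0.3 -0.4  4.1] gap 0.391
t 14.97 pos [0.6568 0.0885 0.061 ] rpy [92.47 89.89 -1.86] F [-0.7  0.1 -0.4] gap 0.384
hit True
t 15.67 pos [0.6556 0.0885 0.0385] rpy [-86.42  89.9  179.24] F [ 0.1 -0.2  4.4] gap 0.388
```

```bash
cat > chk.py <<'E'
from h import *
import json,sys
np.set_printoptions(precision=4,suppress=True)
go([.56,.10,.27],0); bot.wait(.2); p=imaging.read_camera("wrist"); save(p,sys.argv[1]+".png"); np.savez("pics/"+sys.argv[1],**p)
v,s,r,n=fit_carriage(p); print("car",v,r,n,s)
v0=json.load(open("car.json"))
for vv in (v0,v):
  a=np.radians(vv[2]);R=np.array([[np.cos(a),np.sin(a)],[-np.sin(a),np.cos(a)]])
  for o in casts(p,zb=.03):
    d=R@(np.array(o[:2])-vv[:2]); 
    if abs(d[0])<.05: print("nest %.2f"%(d[1]/.066),"dx,dy mm",np.round([d[0]*1000,(d[1]/.066-(np.floor(d[1]/.066)+.5))*66],1),"dyaw",round(o[2]-vv[2],1),np.round(o[3]),o[4])
E
python3 chk.py k1; python3 pick.py .4528 -.1375 -.5; python3 chk.py k2
```

```text
car [ 0.5579  0.0999 85.6289] 0.0 4111 [array([  0.4366,   0.0602,   0.0418, 103.    ]), array([  0.6713,   0.0421,   0.0421, 103.    ]), array([ 0.5608,  0.1454,  0.0421, 83.    ])]
nest -1.51 dx,dy mm [ 1.3 -0.9] dyaw 0.5 [46. 35.] 1723
nest -1.51 dx,dy mm [ 1.5 -0.7] dyaw 0.6 [46. 35.] 1723
blob [ 452. -138.   46.   34.  122.] 1595
blob [ 701. -273.   81.   65.   28.] 3407
blob [ 430. -282.   44.   33.   64.] 1304
blob [ 540. -353.   45.   33.   95.] 1187
blob [ 843. -397.  102.   55.  109.] 1742
(0.4521744384765625, -0.1376452331542969, 121.6028003692627, (46.35649871826172, 34.04258346557617), 1577)
(0.4302119140625, -0.28164703369140626, 63.53688430786133, (43.7539176940918, 33.439212799072266), 1232)
(0.540158447265625, -0.35256939697265627, 94.54632186889648, (44.89691162109375, 33.323001861572266), 1127)
k -90 G [ 0.4543 -0.1411] T [0.5903 0.0935] yaw 121.6028003692627
t 22.27 pos [ 0.4545 -0.1412  0.0085] rpy [ 27.24  89.95 -31.15] F [-0.5  0.1  5.3] gap 0.391
t 25.67 pos [0.5909 0.0935 0.0609] rpy [92.14 89.9  -2.19] F [-0.5 -0.1 -0.1] gap 0.391
hit True
t 26.39 pos [0.5898 0.0935 0.0385] rpy [-86.38  89.91 179.28] F [-0.1  0.   3.8] gap 0.389
car [ 0.558   0.0999 85.6242] 0.0 4106 [array([  0.4367,   0.0603,   0.042 , 104.    ]), array([  0.6712,   0.0424,   0.0423, 102.    ]), array([ 0.5604,  0.1449,  0.0423, 87.    ])]
nest -0.51 dx,dy mm [ 1.5 -0.7] dyaw 0.5 [46. 34.] 1655
nest -1.51 dx,dy mm [ 1.5 -0.8] dyaw 0.2 [46. 34.] 1729
nest -0.51 dx,dy mm [ 1.6 -0.5] dyaw 0.6 [46. 34.] 1655
nest -1.51 dx,dy mm [ 1.6 -0.6] dyaw 0.3 [46. 34.] 1729
```

```bash
python3 pick.py .4302 -.2816 .5 && python3 pick.py .5402 -.3526 1.5; python3 chk.py k4
```

```text
blob [ 701. -273.   81.   65.   29.] 4648
blob [ 429. -283.   46.   34.   64.] 1578
blob [ 540. -354.   47.   34.   94.] 1527
(0.429010986328125, -0.2830415344238281, 63.64516067504883, (46.49516296386719, 34.246482849121094), 1557)
(0.5402457885742188, -0.35384429931640626, 94.20193338394165, (46.57909393310547, 34.2463493347168), 1454)
k -90 G [ 0.4272 -0.2866] T [0.5245 0.0985] yaw 63.64516067504883
t 33.34 pos [ 0.4274 -0.2868  0.0085] rpy [ 69.56  89.96 -46.8 ] F [-0.2  0.1  4.2] gap 0.391
t 37.17 pos [0.5251 0.0985 0.0608] rpy [92.66 89.91 -1.67] F [ 0.1 -0.5 -1. ] gap 0.392
hit True
t 37.89 pos [0.524  0.0985 0.0385] rpy [-86.07  89.92 179.6 ] F [ 0.6 -0.5  4.9] gap 0.393
blob [ 702. -273.   80.   65.   29.] 5316
blob [ 863. -287.   59.    6.  104.] 445
blob [ 540. -353.   45.   34.   93.] 1570
blob [ 845. -379.   60.   44.   62.] 3325
(0.5401616821289063, -0.35336688232421876, 93.48658108711243, (44.98317337036133, 33.79719543457031), 1544)
k -90 G [ 0.5404 -0.3574] T [0.4587 0.1035] yaw 93.48658108711243
t 44.25 pos [ 0.5408 -0.3577  0.0086] rpy [ 43.39  89.93 -43.13] F [ 0.5 -0.   3.5] gap 0.39
t 48.31 pos [0.4592 0.1035 0.0607] rpy [93.18 89.9  -1.15] F [-0.1 -0.3 -0. ] gap 0.388
hit True
t 49.03 pos [0.4583 0.1035 0.0385] rpy [-86.66  89.92 179.  ] F [-0.2 -0.7  3.8] gap 0.391
car [ 0.5578  0.0998 85.7026] 0.0 4101 [array([  0.4368,   0.0601,   0.0419, 104.    ]), array([  0.6712,   0.0425,   0.0423, 105.    ]), array([ 0.5608,  0.1451,  0.0421, 86.    ])]
nest 1.47 dx,dy mm [-0.  -1.7] dyaw -0.1 [46. 35.] 1729
nest 0.48 dx,dy mm [-0.1 -1.3] dyaw 0.2 [46. 33.] 1637
nest -0.51 dx,dy mm [ 1.7 -0.8] dyaw 0.3 [45. 34.] 1664
nest -1.51 dx,dy mm [ 1.1 -0.9] dyaw 0.1 [46. 34.] 1722
nest 1.47 dx,dy mm [ 0.2 -1.7] dyaw -0.1 [46. 35.] 1729
nest 0.48 dx,dy mm [ 0.1 -1.2] dyaw 0.1 [46. 33.] 1637
nest -0.51 dx,dy mm [ 1.9 -0.7] dyaw 0.2 [45. 34.] 1664
nest -1.51 dx,dy mm [ 1.2 -0.8] dyaw 0.1 [46. 34.] 1722
```

```bash
cat > clamp.py <<'E'
from h import *
import json
np.set_printoptions(precision=4,suppress=True)
v=json.load(open("car.json")); H=(.066,.0515); w=.0145
def P(deg,r,g=0):
    f=np.radians(deg); x=H[0]-r*np.cos(f)+(.004+g)*np.sin(f)+w; z=H[1]+r*np.sin(f)+(.004+g)*np.cos(f)
    return [*c2w(v,x,0),z]
claw.grip(0.0,40)
s=P(100,.080,.012)
q0=np.array(telemetry.state()["joints"]);b=None
for k in (0,180):
    qs=[bot.solve_ik(p,rpy(v[2]+k)) for p in (s,P(0,.086))]
    if any(q is None for q in qs): continue
    d=np.abs(np.array(qs[0])-q0).max()
    if b is None or d<b[0]: b=(d,k)
R=rpy(v[2]+b[1])
bot.reach([s[0],s[1],.24],R); bot.move_straight([*s],R,rate=.12); bot.wait(.1); st()
for i,a in enumerate(np.r_[np.arange(95,4,-10),0]):
    r=.080+.007*(95-a)/95
    h=bot.move_straight(P(a,r),R,rate=.06,contact_N=20)
    s=telemetry.state(); print(a,h,np.round(s["force"],1),np.round(s["ee_pos"],3))
    if h: break
if not h:
    print(bot.move_straight(P(-3,.087),R,rate=.02,contact_N=10)); bot.wait(.2); st()
p=telemetry.state()["ee_pos"]; bot.move_straight([p[0],p[1],.2],R,rate=.12)
E
python3 clamp.py; python3 chk.py k5
```

```text
t 54.62 pos [0.5668 0.2099 0.1285] rpy [13.37 89.88  9.04] F [ 0.2  0.5 -0.5] gap -0.006
95 False [0.9 0.1 0.2] [0.565 0.191 0.131]
85 False [-0.2 -0.4 -0.7] [0.564 0.177 0.132]
75 False [ 0.7  0.  -0.4] [0.562 0.162 0.131]
65 False [-0.2 -1.2  0.2] [0.561 0.149 0.127]
55 False [ 0.7 -0.4 -0.6] [0.56  0.136 0.121]
45 False [0.1 0.6 0.3] [0.559 0.124 0.113]
35 False [ 0.2 -0.5  0.1] [0.558 0.113 0.103]
25 False [-0.3  0.2  0.3] [0.558 0.105 0.091]
15 False [0.8 0.9 0.1] [0.557 0.098 0.077]
5 False [-0.6  0.4  1. ] [0.557 0.094 0.062]
0 False [ 1.6 -0.6  1.7] [0.558 0.093 0.056]
True
t 59.31 pos [0.5579 0.0935 0.0555] rpy [ 0.95 89.91 -3.37] F [-0.3 -0.5  5.8] gap -0.002
car [ 0.5579  0.0998 85.7401] 0.0 3495 [array([  0.4365,   0.0599,   0.0421, 110.    ]), array([  0.6714,   0.042 ,   0.0423, 104.    ]), array([ 0.5607,  0.1448,  0.0422, 86.    ])]
```

View pics/k5.png

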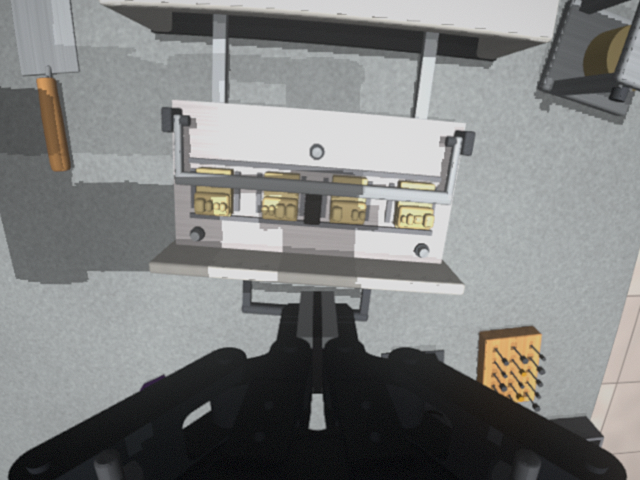

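The picture shows the bar down over all four ledges, from (180,180) to (450,197), with the tab at (313,208). Next: check the bar height and locate the stylus.

```bash
cat > e.py <<'E'
from h import *
import json
np.set_printoptions(precision=4,suppress=True)
v=np.array(json.load(open("car.json")))
p={k:v_ for k,v_ in np.load("pics/k5.npz",allow_pickle=True).items()}
W=cloud(p).reshape(-1,3);a=np.radians(v[2]);d=W[:,:2]-v[:2];x=d@[np.cos(a),np.sin(a)];y=d@[-np.sin(a),np.cos(a)]
for y0 in (-.12,-.06,-.03,.03,.06,.12):
    k=(abs(y-y0)<.012)&(abs(x-.013)<.004); print("bar z",y0,np.median(W[k,2]))
k=(abs(y)<.006)&(x<-.005)&(x>-.02); print("tab z",np.median(W[k,2]))
for y0 in (-1.5,-.5,.5,1.5):
    k=(abs(y-y0*.066)<.015)&(abs(x+.009)<.006); print("ridge z",np.percentile(W[k,2],[50,95]))
go([.68,-.14,.33],0); bot.wait(.3); st()
p=imaging.read_camera("wrist"); save(p,"s1.png"); np.savez("pics/s1",**p)
for n in ("stylus_grip","stand_hole"):
    for q in imaging.tip_of(n,p): print(n,q["p"],q["location"],ray_pts(p,q["location"])[0])
W=cloud(p).reshape(-1,3);k=(np.hypot(W[:,0]-.685,W[:,1]+.135)<.06)
for lo,hi in ((.155,.175),(.13,.155),(.095,.125),(.085,.0935),(.078,.0845)):
    Q=W[k&(W[:,2]>lo)&(W[:,2]<hi)]
    if len(Q): print(lo,len(Q),"min",Q.min(0),"max",Q.max(0),"med",np.median(Q,0), cv2.minEnclosingCircle((Q[:,:2]*1000).astype(np.float32)), cv2.minAreaRect((Q[:,:2]*1000).astype(np.float32)))
E
python3 e.py
```

```text
bar z -0.12 0.05695364492173638
bar z -0.06 0.3539061727572473
bar z -0.03 0.3336635487252154
bar z 0.03 0.32793717854196225
bar z 0.06 0.057641562724007556
bar z 0.12 0.05667793724116073
tab z 0.3075662579029703
ridge z [0.0616 0.0651]
ridge z [0.3286 0.342 ]
ridge z [0.3303 0.3461]
ridge z [0.0616 0.0646]
t 63.63 pos [ 0.6799 -0.1386  0.3301] rpy [-133.7    89.98  136.39] F [-0.5 -0.4 -0.1] gap -0.002
stylus_grip 0.87 [200.9, 320.1] [ 0.6842 -0.1282  0.1638]
stand_hole 0.74 [192.5, 316.3] [ 0.681  -0.1274  0.131 ]
0.155 534 min [ 0.6724 -0.1478  0.1554] max [ 0.6935 -0.1271  0.1694] med [ 0.6825 -0.136   0.1651] ((682.9810791015625, -137.62606811523438), 10.875752449035645) ((682.9041748046875, -137.45506286621094), (20.730504989624023, 21.036840438842773), 89.18341827392578)
0.13 152 min [ 0.6718 -0.1387  0.13  ] max [ 0.6941 -0.1266  0.1542] med [ 0.6825 -0.1286  0.1414] ((682.9369506835938, -136.98471069335938), 11.192476272583008) ((682.7625732421875, -132.43638610839844), (22.238365173339844, 11.659122467041016), 2.1953320503234863)
0.095 102 min [ 0.6723 -0.1351  0.0959] max [ 0.6936 -0.1264  0.1247] med [ 0.6827 -0.128   0.1126] ((682.938720703125, -134.60972595214844), 10.667539596557617) ((683.1165161132812, -130.532958984375), (8.220531463623047, 21.334796905517578), 87.50260925292969)
0.085 382 min [ 0.6543 -0.1684  0.085 ] max [ 0.7109 -0.1041  0.0932] med [ 0.6827 -0.1293  0.0891] ((683.1019287109375, -136.98654174804688), 37.75459289550781) ((682.4636840820312, -138.33938598632812), (51.34341049194336, 64.54798889160156), 7.818521976470947)
0.078 2163 min [ 0.6542 -0.1715  0.0782] max [ 0.7125 -0.1033  0.0845] med [ 0.6827 -0.1275  0.0832] ((682.9956665039062, -137.48037719726562), 42.22283172607422) ((682.9893798828125, -137.61209106445312), (56.12617874145508, 66.38772583007812), 3.143699884414673)
```

View pics/s1.png

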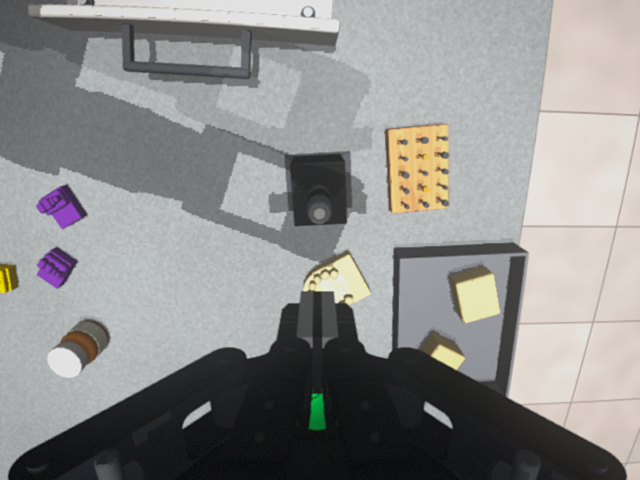

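```bash
cat > sty.py <<'E'
from h import *
import sys
np.set_printoptions(precision=4,suppress=True)
A=[.683,-.1376]; S=[[.4366,.0600],[.6713,.0422],[.5607,.1450]]
claw.grip(.78)
q0=np.array(telemetry.state()["joints"]);b=None
for k in (0,180):
    qs=[bot.solve_ik(p,rpy(k)) for p in [[*A,.106],*[[*s,.14] for s in S]]]
    if any(q is None for q in qs): continue
    d=np.abs(np.array(qs[0])-q0).max()
    if b is None or d<b[0]: b=(d,k)
k=b[1]; R=rpy(k)
bot.reach([*A,.20],R)
if bot.move_straight([*A,.106],R,rate=.06,contact_N=10): st(); sys.exit("contact")
claw.grip(0.0,50); st()
bot.move_straight([*A,.25],R,rate=.10); bot.wait(.3); st()
open("k.txt","w").write(str(k))
for c in ("side","scene"):
    p=imaging.read_camera(c); np.savez("pics/h"+c,**p)
    for q in imaging.tip_of("stylus_tip",p): print(c,q["p"],q["location"],"expected",proj(p,[*A,.149]))
    r,cc=proj(p,[*A,.2])[0].astype(int); cv2.imwrite(f"pics/h{c}.png",cv2.resize(p["frame"][max(r-60,0):r+60,cc-60:cc+60,::-1],(400,400)))
cv2.imwrite("pics/h.png",np.hstack([cv2.imread("pics/hside.png"),cv2.imread("pics/hscene.png")]))
E
python3 sty.py
```

```text
t 67.2 pos [ 0.683  -0.1376  0.1062] rpy [ 29.22  90.   -60.77] F [-1.3 -0.2  1.3] gap 0.242
t 69.09 pos [ 0.6829 -0.1376  0.2497] rpy [-110.22   89.97  159.78] F [ 0.   0.  -1.3] gap 0.243
side 0.37 [238.8, 432.2] expected [[237.156  431.2221]]
side 0.17 [185.2, 436.9] expected [[237.156  431.2221]]
scene 0.58 [258.3, 361.7] expected [[295.3855 255.7192]]
scene 0.51 [257.6, 156.0] expected [[295.3855 255.7192]]
scene 0.48 [295.4, 256.3] expected [[295.3855 255.7192]]
```

View pics/h.png

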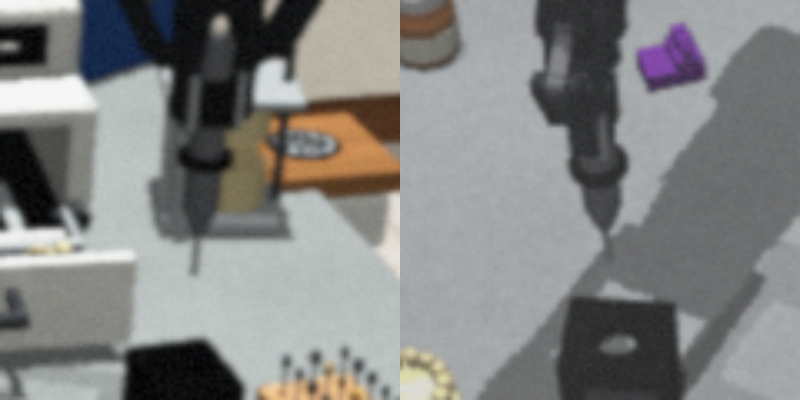

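The stylus is held upright, and its tip lies within about 1 px of the expected position in both views. Now touching the studs.

```bash
cat > touch.py <<'E'
from h import *
np.set_printoptions(precision=4,suppress=True)
k=int(open("k.txt").read());R=rpy(k); S=[[.4366,.0600],[.6713,.0422],[.5607,.1450]]
def F(n=12):
    o=[]
    for _ in range(n): o.append(telemetry.state()["force"]); bot.wait(.04)
    return np.mean(o,0)
for i,s in enumerate(S):
    bot.reach([*s,.25],R); bot.move_straight([*s,.155],R,rate=.08); bot.wait(.2); f0=F()
    bot.move_straight([*s,.1402],R,rate=.03); bot.wait(.2); f=F(); z=telemetry.state()["ee_pos"]
    print(i+1,"dF",f-f0,"pos",z)
    if i!=3:
        p=imaging.read_camera("scene"); r,c=proj(p,[*s,.06])[0].astype(int)
        cv2.imwrite(f"pics/t{i}.png",cv2.resize(p["frame"][r-40:r+40,c-33:c+33,::-1],(264,320)))
    bot.move_straight([*s,.25],R,rate=.10)
cv2.imwrite("pics/t.png",np.hstack([cv2.imread(f"pics/t{i}.png") for i in range(3)]))
st()
E
python3 touch.py
```

```text
1 dF [-0.4516 -0.1842  1.4796] pos [0.4366 0.06   0.1402]
2 dF [-0.0627  0.2412  1.5467] pos [0.6713 0.0422 0.1402]
3 dF [-0.3238 -0.3102  1.6033] pos [0.5607 0.145  0.1402]
t 86.12 pos [0.5602 0.145  0.2492] rpy [ -87.    89.9 -177. ] F [ 0.3 -0.1 -0.4] gap 0.245
```

View pics/t.png

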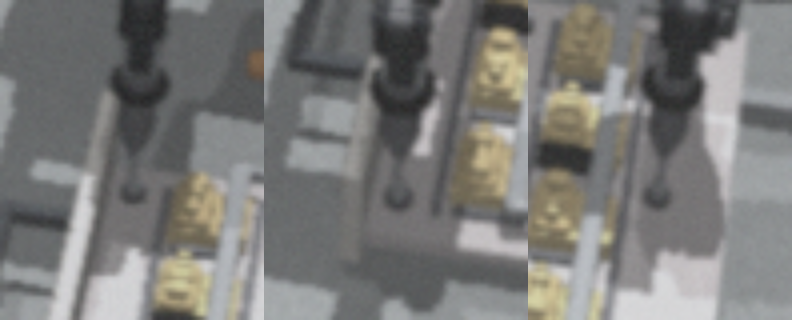

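```bash
cat > fin.py <<'E'
from h import *
import json,sys
np.set_printoptions(precision=4,suppress=True)
k=int(open("k.txt").read());R=rpy(k);A=[.683,-.1376]
bot.reach([*A,.25],R); bot.move_straight([*A,.20],R,rate=.08); bot.wait(.2); st()
h=bot.move_straight([*A,.1062],R,rate=.05,contact_N=8); s=st(); print("hit",h)
if h and s["ee_pos"][2]>.109: sys.exit("blocked")
claw.grip(.6); bot.wait(.3); bot.move_straight([*A,.25],R,rate=.10); 
p=imaging.read_camera("side"); np.savez("pics/f",**p)
# from the same vantage as before
claw.grip(0.0); go([.68,-.14,.33],0); bot.wait(.3); p=imaging.read_camera("wrist")
W=cloud(p).reshape(-1,3);q=(np.hypot(W[:,0]-.683,W[:,1]+.1376)<.04)&(W[:,2]>.155)&(W[:,2]<.175);Q=W[q]
print("top",np.percentile(Q[:,2],50),cv2.minAreaRect((Q[:,:2]*1000).astype(np.float32)))
v=json.load(open("car.json")); u=np.array([np.cos(np.radians(v[2])),np.sin(np.radians(v[2]))]); th=v[2]+90
P0=c2w(v,-.114-.030,0); P1=c2w(v,-.114-.016+.222,0); z=.045
q0=np.array(telemetry.state()["joints"]);b=None
for kk in (90,-90):
    qs=[bot.solve_ik([*x,z],rpy(v[2]+kk)) for x in (P0,P1)]
    if any(x is None for x in qs): continue
    d=np.abs(np.array(qs[0])-q0).max()
    if b is None or d<b[0]: b=(d,kk)
print(b); R=rpy(v[2]+b[1])
bot.reach([*P0,.2],R); bot.move_straight([*P0,z],R,rate=.12); bot.wait(.2); st()
h=bot.move_straight([*P1,z],R,rate=.06,contact_N=14); print("hit",h); bot.wait(.3); s=st()
e=(np.array(s["ee_pos"][:2])-v[:2])@u; print("travel est",e+.114+.016)
B=np.array(s["ee_pos"][:2])-.03*u; bot.move_straight([*B,z],R,rate=.08); bot.move_straight([*B,.25],R,rate=.15); st()
E
python3 fin.py
```

```text
t 88.27 pos [ 0.6834 -0.1378  0.2008] rpy [ 68.76  89.91 -21.25] F [ 0.3  0.7 -1.3] gap 0.241
t 90.29 pos [ 0.6832 -0.1377  0.1066] rpy [ 69.78  89.96 -20.23] F [-0.   0.2 -1.5] gap 0.246
hit False
top 0.16508258964226682 ((684.2304077148438, -137.52406311035156), (21.24162483215332, 20.750368118286133), 30.696781158447266)
(np.float64(46.36463662762371), -90)
t 96.42 pos [ 0.5472 -0.0437  0.0456] rpy [ 78.25  89.93 -16.08] F [ 0.   0.4 -0.4] gap -0.004
hit True
t 99.97 pos [0.5639 0.1767 0.0443] rpy [ -1.53  89.79 -95.72] F [-1.1  0.2 -0.5] gap 0.001
travel est 0.20699644349347124
t 102.02 pos [0.561  0.1468 0.249 ] rpy [ -81.39   89.88 -175.73] F [ 0.5 -0.2 -0.4] gap -0.001
```

```bash
cat > g.py <<'E'
from h import *
import json,sys
np.set_printoptions(precision=4,suppress=True)
v=np.array(json.load(open("car.json")));a=np.radians(v[2])
go([.575,.19,.34],0); bot.wait(.3); p=imaging.read_camera("wrist"); save(p,sys.argv[1]+".png")
W=cloud(p).reshape(-1,3);d=W[:,:2]-v[:2];x=d@[np.cos(a),np.sin(a)];y=d@[-np.sin(a),np.cos(a)]
for n,k in (("handle",(abs(y)<.04)&(abs(W[:,2]-.066)<.004)&(x>.05)&(x<.12)),("panel top",(abs(abs(y)-.12)<.02)&(abs(W[:,2]-.084)<.004)&(x>.08)&(x<.16)),("scanner top",(abs(y)<.12)&(abs(W[:,2]-.108)<.004)&(x>.12)&(x<.3))):
    if k.sum(): print(n,k.sum(),np.percentile(x[k],[1,50,99]),np.median(W[k,2]))
for q in imaging.tip_of("handle",p): print(q["p"],q["location"],ray_pts(p,q["location"],.06)[0])
E
python3 g.py g1
```

```text
handle 674 [0.0883 0.0938 0.0984] 0.06577936010144676
panel top 925 [0.133  0.1393 0.1451] 0.08397349759613602
scanner top 18243 [0.1477 0.1799 0.2102] 0.1083140225146155
0.82 [184.4, 311.3] [0.5692 0.1945 0.06  ]
```

View pics/g1.png

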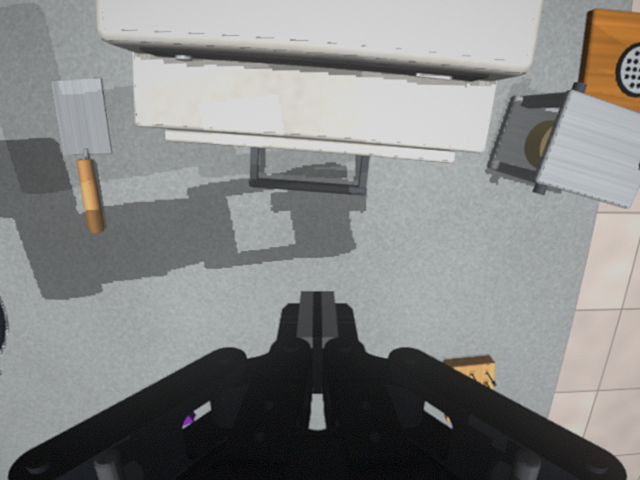

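```bash
cat > r.py <<'E'
from h import *
import json
np.set_printoptions(precision=4,suppress=True)
v=json.load(open("car.json")); u=np.array([np.cos(np.radians(v[2])),np.sin(np.radians(v[2]))]); z=.045
P0=c2w(v,.0938-.035,0); P1=c2w(v,.0938-.005,0); a=best([*P0,z],v[2]+90); R=rpy(a)
bot.reach([*P0,.2],R); bot.move_straight([*P0,z],R,rate=.12); bot.wait(.2)
h=bot.move_straight([*P1,z],R,rate=.03,contact_N=22); s=st(); print(h,(np.array(s["ee_pos"][:2])-v[:2])@u)
bot.move_straight([*P0,z],R,rate=.08); bot.move_straight([*P0,.25],R,rate=.15); st()
for c in ("side","scene"):
    p=imaging.read_camera(c); save(p,"z"+c+".png")
E
python3 r.py; python3 g.py g2; python3 -c "
import cv2,numpy as np
a=cv2.imread('pics/zside.png')[120:320,220:480];b=cv2.imread('pics/zscene.png')[180:380,180:440]
cv2.imwrite('pics/z.png',np.hstack([cv2.resize(a,(400,308)),cv2.resize(b,(400,308))]))"
```

```text
t 105.91 pos [0.5635 0.1772 0.0448] rpy [  -8.37   89.48 -102.34] F [ 0.7 -1.8  1.1] gap -0.003
True 0.07740613564614068
t 107.81 pos [0.5615 0.1586 0.249 ] rpy [ -81.1    89.88 -175.43] F [-0.3  0.3 -0.8] gap -0.003
handle 672 [0.0883 0.0938 0.0983] 0.06587204807804384
panel top 923 [0.1331 0.1393 0.1451] 0.08403981181933882
scanner top 18282 [0.1477 0.18   0.2102] 0.10831281329362594
```

View pics/z.png

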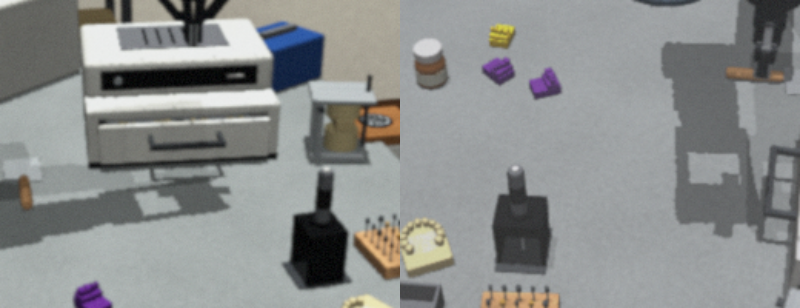

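```bash
python3 -c "
from h import *
bot.wait(.5); st(); close_job()"
```

```text
t 109.28 pos [0.575  0.19   0.3401] rpy [94.5  89.99  4.5 ] F [-0.4 -0.1 -1.1] gap 0.0
the job is handed in; nothing more can be done
```

I finished the job and handed it in at 109 s of the 210 s allowed. The simulator gave no verdict, so everything below comes from my own measurements.

- **Casts:** four were on the bench, and all four are in nests with their ledges towards the scanner. They measured within 2 mm of the nest middles and within 0.6° of square. I did not look at them after the bar closed and the carriage slid home, beyond the two checks under Clamp bar.
- **Clamp bar:** it is fully down. Its top measured about 57 mm above the bench, against the 56.5 mm expected when level. After it closed, the two outer casts' ridges measured at seated height. The gripper hid the two inner casts in that check.
- **Stylus touches:** front left, front right and rear middle were touched in that order, with about 1.5 N at each. The pictures show the tip on each stud.
- **Stylus in its stand:** it hangs upright again, with its top at 165 mm as before. Its axis is about 1.3 mm from where it started.
- **Carriage:** it is home. The handle measured 53.9 mm before the scanner front (54 expected), and a second push of over 20 N did not move it. The travel came to about 207 mm rather than the full 215 mm. I take that to mean it did not start fully out.

The purple and yellow look-alikes were not touched. I never went near the bystanders and saw no shift in the arch model or jar, but I did not measure the bowl or handpiece at the end. No check failed.

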